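Hold a file over the demagnetizer

TASK

The steel file has become magnetic. First start the demagnetizer by pressing its red button fully down and letting it come up again; then pick the file up by its wooden handle, lift it over the row of jars and bring its blade over the black pad, level, centred and lined up with the pad's white line, about a centimetre above the pad. The file must never touch the demagnetizer and the jars must stay standing where they are; the program finishes while the gripper still holds the file steady in the air over the pad.

Things in the scene. Friction and masses are not known exactly. Their poses are not given: they have to be found in the camera images.
- steel_file: flat hand file lying on the bench, 188 mm long, about 140 g. Origin at mid-length, on the underside (bench level as it lies); +y toward the wooden handle (y +28 to +94 mm, 17 to 20 mm wide, 20 high), -y toward the flat dark steel blade (y 0 to -94 mm, 18 mm wide, 4 thick; lying, its tip is at bench level, its neck end 6 mm up). Centre of mass at y = about +35 mm. z up.
- handle_mid (a point): point in the file's handle, 45 mm from the origin toward the handle end, 10 mm above the file's underside: a good place to grip, across the handle (fingers closing along the file's x)
- blade_mid (a point): middle of the underside of the blade: 47 mm from the file's origin toward the blade end, 3 mm above the bench as the file lies. Axes as the file's.
- demagnetizer: fixed grey case, 90 mm in its x, 150 mm in its y, top 35 mm above the bench. Origin under its centre, z up. Black pad on the +y part of its top, red button on the -y part.
- pad_center (a point): centre of the top of the black pad, 38 mm above the bench; the pad measures 70 (x) by 66 (y) mm. The white line runs through this point along the x axis (same axes as the demagnetizer). The blade belongs along this line; the handle, which then overhangs the case, may stick out at either end (the -x end is toward the robot).
- start_button (a joint): travel of the red start button in m: 0 up, 0.006 fully down; a spring of about 4 N at full travel pushes it back up
- start_button_top (a point): centre of the top face of the red round button (26 mm across), moves with it; it is pressed straight down
- jar_wide: loose clear jar with a white screw lid and a blue filling, 46 mm across, 58 mm high, origin at the centre of its underside; one of the row that stands between the file and the demagnetizer
- jar_blue: loose slim jar with a white lid and a blue-violet filling, 42 mm across, 58 mm high, origin at the centre of its underside; in the same row
- swab_cup: loose clear beaker of cotton swabs, 42 mm across, 69 mm high with the swabs, origin at the centre of its underside; in the same row
Things that resemble listed ones, but are neither listed nor needed, are in the scene too. Of the things like the steel_file, leave any that is turquoise; of the rest the larger one is meant.

How it is judged:
By the outcome, as a careful person would: the job done as asked, in the order asked, and still so for the second after the job is handed in, while the arm keeps its last pose, push and grip.
It also fails if it takes over 54 s, if anything falls off the work surface, if the arm or the gripper's body presses on something with over 40 N, if the wrist force passes 120 N, or if a joint passes its speed limit or range.

ROBOT

A 6-joint arm with a two-finger parallel gripper is mounted at the origin on a cart in front of the work surface, level with it; the furniture and walls round the work are solid. World frame = base frame: x ahead of the robot, y to its left, z up, the work surface at z = 0. Lengths are in mm, angles in rad, forces in N, time in s.
With the tool pointing down it reaches from about 350 to 775 mm from the base axis. Payload 7.3 kg.
Tool frame: the origin (TCP) lies on the centre line of the jaws, within the pads' length; the fingertips stand 19 mm ahead of it and the grasp point (between the pads) is the TCP; x points along the fingers, z is the direction in which the jaws open and shut, and the axes are right-handed (so a half turn about x gives the same grasp; the last joint's range is limited). The gripper opens to 92 mm and grips with 3 to 60 N. Pads are 19 mm wide; open, the fingers measure 130 mm over their backs; the gripper's body (75 mm by 190 mm) begins 47 mm behind the grasp point.
Start: joints at [-1.303, 0.342, 1.524, -0, 1.275, -0.146], TCP at [211.121, -480.698, 245.741] pointing down, gripper open.
Joint ranges: [-2.53, 2.53], [-0.77, 2.02], [0.04, 2.7], [-1, 4.14], [0.28, 2.66], [-3.11, 3.11]. Speed limits (rad/s): [2.57, 2.57, 3.14, 3.14, 3.14, 3.14].

INTERFACE

Orientations are given as a rotation vector (axis times angle).
In Python, from station import sensors, optics, workorder gives the robot as it stands.
- The arm moves only by the shell command python3 -m crank 'ROWS' [FORCE]. ROWS is JSON, a list of rows, each an object with "travel": the shift along the tool's x, y, z each as a share of 0.02 m, from -1 to 1, a list of three; "angular": the turn, a rotation vector about the tool's x, y, z each as a share of 0.1 rad, from -1 to 1, a list of three; "fingers": the opening in per cent of the stroke, from 0 (shut) to 100 (fully open). A call has 1 to 5 rows; each row shifts and turns the commanded pose from where the row before left it, along the tool's axes as they then stand; what a row does not reach is not made up. A row lasts 1/8 s, in which the tool goes at most 62.5 mm and 10.7 degrees, less where a joint would pass 70% of its speed; a pose out of reach is approached as far as the arm can. A call with a number of a shift or a turn outside -1 to 1 is refused whole. A call with a gripper value outside its range is refused whole. The fingers move at their own pace and stop on an object; FORCE is the grip in N (left out, the last holds). Time passes only in rows, so rows that do not move let the fingers close. It gives the time, the measured TCP pose, the force and the opening at its end, in the units of the state.
- sensors.read_state(): the state, without advancing time (a new reading comes with each control period).
- optics.snapshot(name): name is "side" or "top"; returns the picture (420x560x3 uint8, red, green, blue); there is no depth.
- optics.get_calibration(name): a dict with "mtx" (3x3 intrinsics, pixels), "view" (4x4, takes a point from world to camera coordinates). Camera axes: x right, y up, looking along -z (the intrinsics and any distortion apply to the point x, -y, -z); pixel columns grow to the right and rows downward; lengths in mm; the calibration is good to about 2 mm. A picture is of the moment at which its call begins. get_calibration takes no time and is no camera call.
- workorder.job_done(): hands the job in, once; it reports no verdict.
The state is a dict: "t": time; "q": joint angles; "joint_velocities": joint speeds; "joint_torque": joint torques, N m; "tcp_pos": TCP position; "tool_rot": TCP orientation; "force": force on the tool from outside, world axes, zero at the start; "torque": the same for the moment, N m; "grip_width": finger opening in mm.
Only numpy, scipy, OpenCV 4.12 (cv2) and the standard library are available. Lean on these libraries where they do the work, as an engineer would, in place of code of your own. Each camera call takes 0.05 s, during which the arm holds its last target.

## Working session

There is one attempt and no reset: what is moved stays moved. The work goes in short steps, Python scripts to look and compute and a shell command to move; the robot and the scene stay as the last step left them, time stands still between calls to the robot, and variables do not carry over. Pictures are saved under pics/ and viewed, and the job is handed in when it is done.

```bash
mkdir -p pics; ls; python3 - <<'E'
from station import sensors, optics
import cv2
for n in("top","side"):
    im=optics.snapshot(n); cv2.imwrite(f"pics/{n}0.png",im[:,:,::-1])
    c=optics.get_calibration(n); print(n,c)
print(sensors.read_state())
E
```

```text
pics
top {'mtx': array([[503.2945065 ,   0.        , 271.34716721],
       [  0.        , 503.2945065 , 209.55741282],
       [  0.        ,   0.        ,   1.        ]]), 'view': array([[-2.48656118e-03, -9.99837654e-01, -1.78461064e-02,
         1.08226538e+02],
       [ 9.83150128e-01, -5.70626712e-03,  1.82710879e-01,
        -5.16903539e+02],
       [-1.82783051e-01, -1.70910800e-02,  9.83004706e-01,
        -1.01714850e+03],
       [ 0.00000000e+00,  0.00000000e+00,  0.00000000e+00,
         1.00000000e+00]])}
side {'mtx': array([[469.12299986,   0.        , 280.58467843],
       [  0.        , 469.12299986, 211.71515209],
       [  0.        ,   0.        ,   1.        ]]), 'view': array([[-8.77956852e-01, -4.78725307e-01, -3.72114335e-03,
         4.90224901e+02],
       [ 3.14412887e-01, -5.82443258e-01,  7.49602820e-01,
        -1.58537434e+02],
       [-3.61021195e-01,  6.56948957e-01,  6.61877455e-01,
        -9.53726365e+02],
       [ 0.00000000e+00,  0.00000000e+00,  0.00000000e+00,
         1.00000000e+00]])}
{'t': 0.1, 'q': array([-1.30302232e+00,  3.42670784e-01,  1.52488301e+00, -5.76534594e-06,
        1.27539701e+00, -1.46010123e-01]), 'joint_velocities': array([-2.52527491e-04, -1.78337413e-03, -1.91772641e-03,  1.87163639e-04,
        4.56420308e-04, -3.72302790e-06]), 'joint_torque': array([ 1.81714935e-03, -4.32004309e+01, -2.44695139e+01,  7.18577486e-02,
        5.26123925e-02, -4.90028515e-05]), 'tcp_pos': array([ 211.01905018, -480.37586797,  245.11866543]), 'tool_rot': array([ 0.90010164,  1.37804869, -0.89862781]), 'force': array([ 0.51508967,  0.62510768, -0.39097643]), 'torque': array([-0.04167625,  0.00084309,  0.01866929]), 'grip_width': 91.53448709011562}
```

View pics/top0.png

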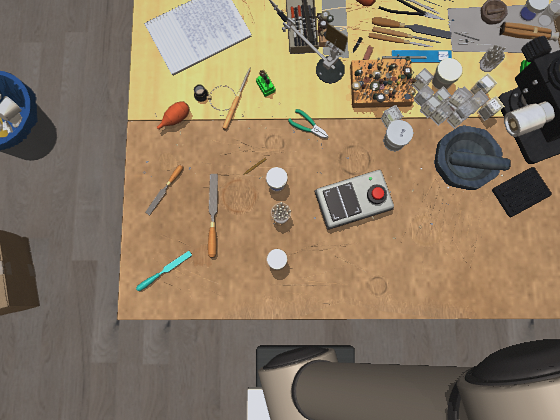

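View pics/side0.png

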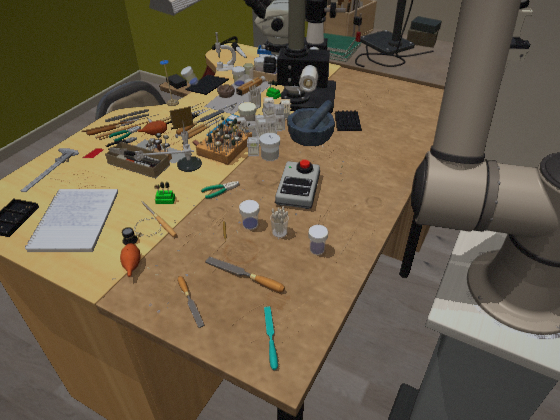

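```bash
cat > h.py <<'E'
import numpy as np, cv2
from station import sensors, optics
from scipy.spatial.transform import Rotation as R
def ray(n,u,v):
    c=optics.get_calibration(n);K=c["mtx"];V=c["view"]
    d=np.array([(u-K[0,2])/K[0,0],-(v-K[1,2])/K[1,1],-1.0])
    o=-V[:3,:3].T@V[:3,3]; return o,V[:3,:3].T@d
def onz(n,u,v,z):
    o,d=ray(n,u,v); return o+d*(z-o[2])/d[2]
def proj(n,p):
    c=optics.get_calibration(n);K=c["mtx"];V=c["view"]
    q=V[:3,:3]@np.asarray(p,float)+V[:3,3]
    return np.array([K[0,2]+K[0,0]*q[0]/-q[2],K[1,2]-K[1,1]*q[1]/-q[2]])
def tri(a,b):
    o1,d1=ray("top",*a);o2,d2=ray("side",*b)
    A=np.stack([d1,-d2],1);s=np.linalg.lstsq(A,o2-o1,rcond=None)[0]
    p,q=o1+s[0]*d1,o2+s[1]*d2; return (p+q)/2,np.linalg.norm(p-q)
def snap(n,name,crop=None,k=1):
    im=optics.snapshot(n)[:,:,::-1].copy()
    cv2.imwrite(f"pics/{name}_full.png",im)
    if crop: x0,y0,x1,y1=crop; im=im[y0:y1,x0:x1]
    im=cv2.resize(im,None,fx=k,fy=k,interpolation=cv2.INTER_CUBIC); cv2.imwrite(f"pics/{name}.png",im)
E
python3 - <<'E'
import cv2
a=cv2.imread("pics/top0.png");b=cv2.imread("pics/side0.png")
cv2.imwrite("pics/ta.png",cv2.resize(a[150:280,140:410],None,fx=2.9,fy=2.9,interpolation=cv2.INTER_CUBIC))
cv2.imwrite("pics/sa.png",cv2.resize(b[150:300,170:350],None,fx=4,fy=4,interpolation=cv2.INTER_CUBIC))
E
```

```text
(no output)
```

View pics/ta.png

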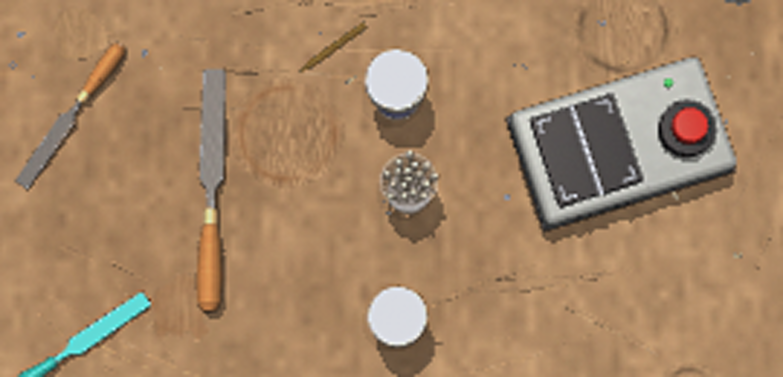

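View pics/sa.png

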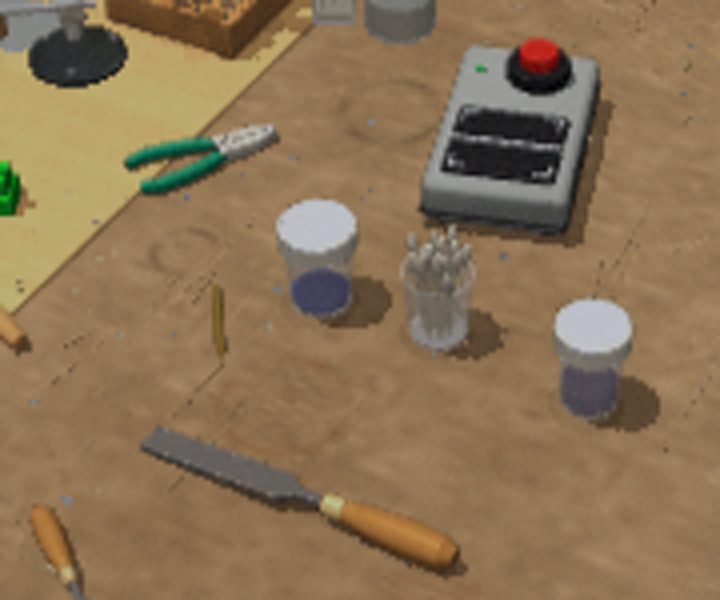

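```bash
python3 - <<'E'
from h import *
for n,box in(("top",(140,150,410,280)),("side",(170,150,350,300))):
    im=cv2.imread(f"pics/{n}0.png");hsv=cv2.cvtColor(im,cv2.COLOR_BGR2HSV)
    x0,y0,x1,y1=box; H,S,V=cv2.split(hsv)
    m=np.zeros(H.shape,bool);m[y0:y1,x0:x1]=1
    def cc(mask,name,mn=15):
        k,l,s,c=cv2.connectedComponentsWithStats((mask&m).astype(np.uint8))
        for i in range(1,k):
            if s[i,4]>mn:
                r=cv2.minAreaRect(np.argwhere(l==i)[:,::-1].astype(np.float32))
                print(n,name,s[i],c[i].round(2),np.round(r[0],1),np.round(r[1],1),round(r[2],1),)
    cc(((H<6)|(H>174))&(S>170)&(V>120),"red")
    cc((V<75)&(S<90),"dark",60)
    cc((H>=6)&(H<17)&(S>160)&(V>130),"orange",40)
    cc((S<60)&(V>70)&(V<160),"grey",60)
    cc((S<40)&(V>185),"white",60)
E
```

```text
top red [372 187  12  12 102] [377.92 192.44] [377.5 192.5] [11. 11.] 90.0
top dark [367 185  20  19 108] [377.4  195.72] [376.5 194. ] [19. 18.] 0.0
top dark [315 192  78  38 175] [344.97 215.71] [350.1 216.5] [78.6 33.8] 11.7
top grey [209 174   9  47 330] [212.99 194.95] [213. 197.] [46.  8.] 90.0
top grey [322 182  40  39 893] [341.75 200.86] [341.9 201.2] [33.2 31.3] 71.6
top grey [146 185  22  30 165] [155.95 200.42] [156.8 199. ] [ 5.3 34.7] 33.7
top grey [367 184  24  22 141] [376.47 194.74] [376.6 194.6] [21.1 20.8] 33.7
top grey [315 189  79  38 194] [350.2  212.48] [352.  211.9] [79.5 34.9] 8.3
top grey [272 203  18  21 177] [279.97 213.93] [280.  213.5] [17.7 17.7] 45.0
top white [266 167  21  21 336] [276.25 176.9 ] [276. 177.] [20. 20.] 90.0
top white [318 171  73  54 955] [358.52 193.85] [354.4 197.1] [37.  65.5] 72.5
top white [267 249  20  20 313] [276.62 258.49] [276.5 258.5] [19. 19.] 90.0
side red [300 160  10   6  50] [304.16 162.54] [304.5 162.5] [9. 5.] 0.0
side dark [178 156  24  16 271] [189.2  163.97] [189.5 163.5] [15. 23.] 90.0
side dark [297 163  16  11  
[... 514 characters left out ...]
2.] 0.0
side grey [248 150  11   6  66] [253.  152.5] [253.  152.5] [ 5. 10.] 90.0
side grey [261 150  18  11 178] [269.5  154.53] [269.5 155. ] [10. 17.] 90.0
side grey [275 161  45  44 913] [296.49 183.87] [296.9 182.7] [36.1 45.6] 14.0
side grey [271 206  17  33 336] [279.41 223.08] [279. 222.] [32. 16.] 90.0
side grey [239 208  20  22 167] [249.68 216.96] [248.5 218.5] [21. 19.] 90.0
side grey [308 232  20  23 252] [317.02 244.22] [316.6 243.5] [19.4 21. ] 6.0
side grey [206 257  44  19 273] [226.27 265.97] [227.7 266.8] [45.5  7.3] 19.7
side white [240 200  19  13 178] [248.8  205.88] [249. 206.] [18. 12.] 0.0
side white [309 225  18  13 184] [317.79 231.05] [317.5 231. ] [12. 17.] 90.0
```

```bash
python3 - <<'E'
from h import *
np.set_printoptions(precision=1,suppress=True)
print("pad",onz("top",341.8,201,38), tri((341.8,201),(296.4,185.8)))
a,b=onz("top",336.6,186.6,38),onz("top",347.9,218.3,38);d=a-b;print("line",a,b,np.degrees(np.arctan2(d[1],d[0])))
c=onz("top",*((np.array([512,117])/2.9)+[140,150]),35),onz("top",*(np.array([695,58])/2.9+[140,150]),35)
d=c[0]-c[1];print("case edge y dir",np.degrees(np.arctan2(d[1],d[0]))-90,np.linalg.norm(d))
print("btn",tri((377.9,192.4),(304.3,162.5)),onz("top",377.9,192.4,50))
t,h=onz("top",213.4,173.4,3),onz("top",211.7,257.6,10);d=h-t;print("file",t,h,np.linalg.norm(d),np.degrees(np.arctan2(d[1],d[0])))
h2=onz("side",170+455/4,150+555/4,8);t2=onz("side",170+150/4,150+437/4,3);d=h2-t2;print("side",t2,h2,np.linalg.norm(d),np.degrees(np.arctan2(d[1],d[0])))
for nm,u,v in(("jarw",276,177),("jarb",276.5,258.5)):print(nm,onz("top",u,v,58))
print(tri((276,177),(249,206)),tri((276.5,258.5),(317.5,231)))
print("swab",onz("top",280,212,60))
s=sensors.read_state();print(R.from_rotvec(s["tool_rot"]).as_matrix())
E
```

```text
pad [537.1 -44.6  38. ] (array([537.9, -44.7,  36.1]), np.float64(0.806047542645794))
line [568.8 -34.3  38. ] [499.5 -56.5  38. ] 17.739848560464434
case edge y dir 17.859032615511424 144.43165643995746
btn (array([ 552.9, -118.8,   54.3]), np.float64(2.1634796945926515)) [ 552.8 -120.    50. ]
file [609.1 236.8   3. ] [419.6 236.   10. ] 189.61929090668886 -179.77013534630927
side [609.2 237.3   3. ] [423.5 233.9   8. ] 185.82104954382433 -178.96260861728607
jarw [585.9  95.9  58. ]
jarb [412.9  95.6  58. ]
(array([586.7,  96.1,  57.2]), np.float64(1.245383735009071)) (array([414.4,  96. ,  57. ]), np.float64(2.783573707288951))
swab [509.9  87.8  60. ]
[[-0.   0.9  0.4]
 [ 0.   0.4 -0.9]
 [-1.   0.  -0. ]]
```

```bash
cat > g.py <<'E'
from h import *
import sys
np.set_printoptions(precision=2,suppress=True)
# usage: g.py x y z tipyaw(deg from tool y=+X): prints travel total in tool axes (units of 20mm) and rotation (0.1rad)
s=sensors.read_state();M=R.from_rotvec(s["tool_rot"]).as_matrix()
x,y,z,yaw=map(float,sys.argv[1:5]);c,n=np.cos(np.radians(yaw)),np.sin(np.radians(yaw))
T=np.array([[0,c,n],[0,n,-c],[-1,0,0]])
print("t",s["t"],"pos",s["tcp_pos"],"F",s["force"],"w",s["grip_width"],"q",s["q"])
print("travel",M.T@(np.array([x,y,z])-s["tcp_pos"])/20,"rot",R.from_matrix(M.T@T).as_rotvec()/0.1,"tool yaw",np.degrees(np.arctan2(M[1,1],M[0,1])))
E
python3 g.py 553 -119.5 110 0
```

```text
t 0.1 pos [ 211.02 -480.38  245.12] F [ 0.52  0.63 -0.39] w 91.53448709011562 q [-1.3   0.34  1.52 -0.    1.28 -0.15]
travel [ 6.77 22.91 -9.64] rot [ 4.14 -0.01  0.  ] tool yaw 23.708173237601724
```

```bash
python3 -m crank '[{"travel":[0,0,0],"angular":[1,0,0],"fingers":0},{"travel":[0,0,0],"angular":[1,0,0],"fingers":0},{"travel":[0,0,0],"angular":[1,0,0],"fingers":0},{"travel":[0,0,0],"angular":[1,0,0],"fingers":0},{"travel":[0,0,0],"angular":[0.14,0,0],"fingers":0}]' 20; python3 g.py 553 -119.5 110 0
```

```text
t: 0.72
tcp_pos: [211.1, -480.5, 245.4]
tool_rot: [1.21, 1.21, -1.209]
force: [0.0, 0.0, 0.6]
grip_width: 46.4
t 0.725 pos [ 211.08 -480.53  245.39] F [0.04 0.01 0.64] w 46.420253423344036 q [-1.3   0.34  1.52 -0.    1.28  0.27]
travel [  6.78  17.1  -18.05] rot [-0.   -0.01  0.  ] tool yaw -0.002048707434686216
```

```bash
for i in 1 2 3; do python3 -m crank '[{"travel":[0.3,0.95,-1],"angular":[0,0,0],"fingers":0},{"travel":[0.3,0.95,-1],"angular":[0,0,0],"fingers":0},{"travel":[0.3,0.95,-1],"angular":[0,0,0],"fingers":0},{"travel":[0.3,0.95,-1],"angular":[0,0,0],"fingers":0},{"travel":[0.3,0.95,-1],"angular":[0,0,0],"fingers":0}]'; done; python3 g.py 553 -119.5 110 0
```

```text
t: 1.35
tcp_pos: [306.6, -380.0, 215.4]
tool_rot: [1.208, 1.21, -1.208]
force: [0.3, -0.5, 0.9]
grip_width: 0.8
t: 1.98
tcp_pos: [401.7, -280.0, 185.4]
tool_rot: [1.208, 1.21, -1.208]
force: [0.2, 0.3, -0.2]
grip_width: 0.4
t: 2.6
tcp_pos: [496.7, -180.0, 155.4]
tool_rot: [1.208, 1.21, -1.208]
force: [0.3, -1.2, -0.8]
grip_width: 0.2
t 2.6 pos [ 496.68 -180.02  155.38] F [ 0.32 -1.17 -0.84] w 0.23566484927749512 q [-0.49  0.44  1.65 -0.    1.06  1.08]
travel [ 2.27  2.82 -3.02] rot [ 0.02 -0.    0.  ] tool yaw 0.10151379843650518
```

```bash
python3 -m crank '[{"travel":[0.7,0.94,-1],"angular":[0,0,0],"fingers":0},{"travel":[0.7,0.94,-1],"angular":[0,0,0],"fingers":0},{"travel":[0.7,0.94,-1],"angular":[0,0,0],"fingers":0},{"travel":[0.7,0,0],"angular":[0,0,0],"fingers":0},{"travel":[0.2,0,0],"angular":[0,0,0],"fingers":0}]'; python3 g.py 553 -119.5 73 0; python3 - <<'E'
from h import *
snap("top","t1",(300,130,450,250),5);snap("side","s1",(230,80,380,230),4)
E
```

```text
t: 3.22
tcp_pos: [551.5, -120.8, 94.5]
tool_rot: [1.208, 1.212, -1.21]
force: [0.6, 0.0, 0.2]
grip_width: 0.5
t 3.225 pos [ 551.54 -120.84   94.48] F [0.63 0.04 0.22] w 0.4539979518028098 q [-0.35  0.57  1.6  -0.    0.97  1.22]
travel [ 1.07  0.08 -0.07] rot [ 0.01 -0.01  0.03] tool yaw 0.04760690103690007
```

View pics/s1.png

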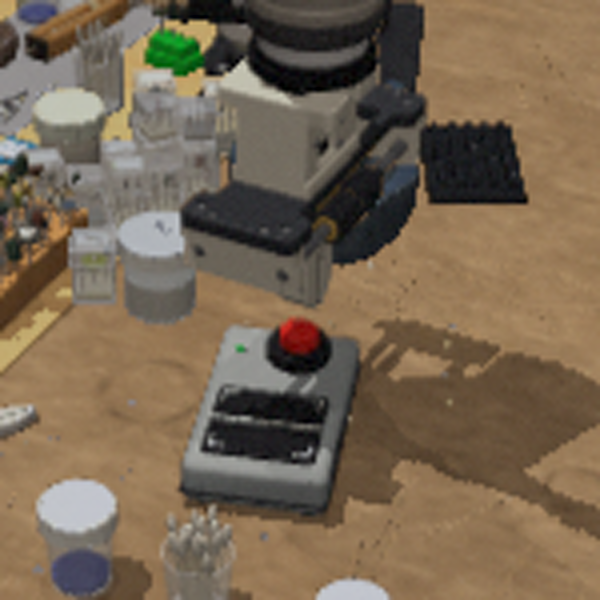

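View pics/t1.png

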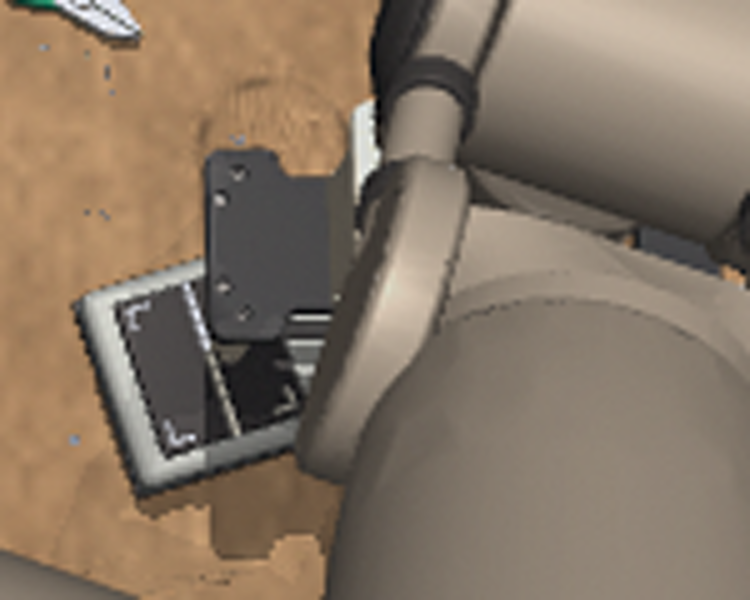

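```bash
python3 - <<'E'
from h import *
for p in((551.5,-120.8,75.5),(551.5,-120.8,94.5),(553,-119,54)):print((proj("side",p)-[230,80])*4,(proj("top",p)-[300,130])*5)
E
```

```text
[303.25823916 301.76194294] [403.40322827 301.66776967]
[304.22986981 276.49213559] [412.54978524 291.37330888]
[298.81813264 330.51549072] [389.01804774 309.4382758 ]
```

```bash
python3 -m crank '[{"travel":[0.5,0.05,-0.05],"angular":[0,0,0],"fingers":0},{"travel":[0.4,0,0],"angular":[0,0,0],"fingers":0},{"travel":[0.15,0,0],"angular":[0,0,0],"fingers":0},{"travel":[0.05,0,0],"angular":[0,0,0],"fingers":0}]';python3 -m crank '[{"travel":[0.1,0,0],"angular":[0,0,0],"fingers":0},{"travel":[0,0,0],"angular":[0,0,0],"fingers":0}]'
```

```text
t: 3.82
tcp_pos: [553.3, -119.9, 73.6]
tool_rot: [1.209, 1.21, -1.21]
force: [-1.6, 0.1, 3.6]
grip_width: 0.3
t: 4.08
tcp_pos: [553.5, -119.9, 71.9]
tool_rot: [1.209, 1.209, -1.209]
force: [-1.5, -0.7, 3.4]
grip_width: 0.9
```

```bash
python3 -m crank '[{"travel":[0.1,0,0],"angular":[0,0,0],"fingers":0},{"travel":[0,0,0],"angular":[0,0,0],"fingers":0}]';python3 -m crank '[{"travel":[0.1,0,0],"angular":[0,0,0],"fingers":0},{"travel":[0,0,0],"angular":[0,0,0],"fingers":0}]'
```

```text
t: 4.32
tcp_pos: [553.7, -119.9, 70.2]
tool_rot: [1.209, 1.209, -1.209]
force: [-2.9, -0.4, 6.6]
grip_width: 0.6
t: 4.58
tcp_pos: [553.7, -119.9, 69.9]
tool_rot: [1.209, 1.208, -1.209]
force: [-6.9, 0.7, 19.9]
grip_width: 0.3
```

```bash
python3 - <<'E'
from h import *
snap("side","s2",(255,110,355,210),6)
E
```

```text
(no output)
```

View pics/s2.png

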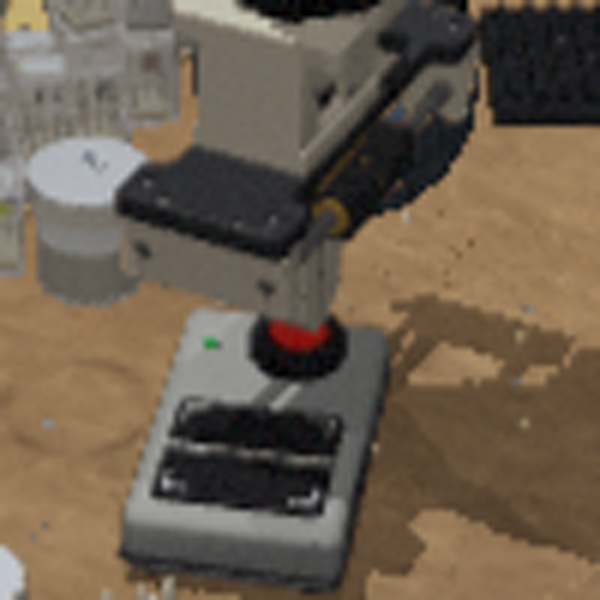

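```bash
python3 -m crank '[{"travel":[-0.3,0,0],"angular":[0,0,0],"fingers":0},{"travel":[-0.8,0,0],"angular":[0,0,0],"fingers":0},{"travel":[-1,0,0],"angular":[0,0,0],"fingers":30},{"travel":[-1,0,0],"angular":[0,0,0],"fingers":70},{"travel":[-1,0,-0.5],"angular":[0,0,0],"fingers":70}]'; python3 g.py 471 236 150 0;python3 - <<'E'
from h import *
snap("side","s3",(255,110,355,210),6)
E
```

```text
t: 5.25
tcp_pos: [553.9, -110.0, 150.9]
tool_rot: [1.21, 1.208, -1.209]
force: [0.5, 0.9, 0.6]
grip_width: 25.7
t 5.25 pos [ 553.95 -110.01  150.86] F [0.51 0.95 0.56] w 25.737154563469236 q [-0.33  0.5   1.55  0.    1.09  1.24]
travel [  0.04  -4.17 -17.3 ] rot [-0.01  0.   -0.01] tool yaw -0.06006169970167101
```

View pics/s3.png

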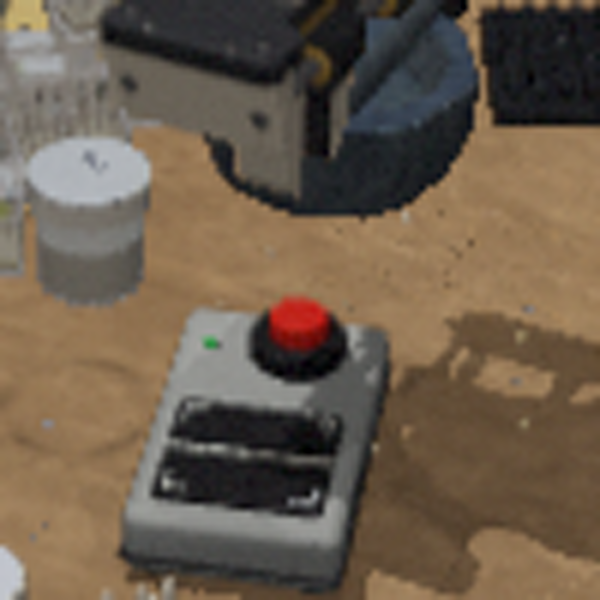

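```bash
python3 -m crank '[{"travel":[0,-0.24,-1],"angular":[0,0,0],"fingers":70},{"travel":[0,-0.24,-1],"angular":[0,0,0],"fingers":70},{"travel":[0,-0.24,-1],"angular":[0,0,0],"fingers":70},{"travel":[0,-0.24,-1],"angular":[0,0,0],"fingers":70},{"travel":[0,-0.24,-1],"angular":[0,0,0],"fingers":70}]'
python3 -m crank '[{"travel":[0,-0.24,-1],"angular":[0,0,0],"fingers":70},{"travel":[0,-0.24,-1],"angular":[0,0,0],"fingers":70},{"travel":[0,-0.24,-1],"angular":[0,0,0],"fingers":70},{"travel":[0,-0.24,-1],"angular":[0,0,0],"fingers":70},{"travel":[0,-0.24,-1],"angular":[0,0,0],"fingers":70}]'
python3 -m crank '[{"travel":[0,-0.24,-1],"angular":[0,0,0],"fingers":70},{"travel":[0,-0.24,-1],"angular":[0,0,0],"fingers":70},{"travel":[0,-0.24,-1],"angular":[0,0,0],"fingers":70},{"travel":[0,-0.24,-1],"angular":[0,0,0],"fingers":70},{"travel":[0,-0.24,-1],"angular":[0,0,0],"fingers":70}]'
python3 -m crank '[{"travel":[0,-0.24,-1],"angular":[0,0,0],"fingers":70},{"travel":[0,-0.24,-1],"angular":[0,0,0],"fingers":70},{"travel":[0.5,0,-0.3],"angular":[0,0,0],"fingers":70},{"travel":[0.7,0,0],"angular":[0,0,0],"fingers":70},{"travel":[0.8,0,0],"angular":[0,0,0],"fingers":70}]'
python3 g.py 471 236 22 0;python3 - <<'E'
from h import *
snap("side","s4",(190,170,340,320),4);snap("top","t4",(140,140,290,290),4)
E
```

```text
t: 5.92
tcp_pos: [529.2, -8.2, 149.5]
tool_rot: [1.209, 1.209, -1.209]
force: [-0.4, 0.9, 0.5]
grip_width: 64.1
t: 6.55
tcp_pos: [505.3, 91.5, 149.7]
tool_rot: [1.209, 1.209, -1.209]
force: [-0.2, 0.9, 0.8]
grip_width: 64.3
t: 7.18
tcp_pos: [481.2, 191.5, 149.7]
tool_rot: [1.209, 1.209, -1.209]
force: [0.0, 0.2, 0.0]
grip_width: 64.3
t: 7.8
tcp_pos: [471.9, 235.6, 108.3]
tool_rot: [1.209, 1.209, -1.21]
force: [0.8, 0.1, -0.3]
grip_width: 64.2
t 7.8 pos [471.89 235.64 108.32] F [ 0.83  0.06 -0.31] w 64.16355320072964 q [ 0.32  0.5   1.7  -0.    0.95  1.89]
travel [ 4.32 -0.04 -0.02] rot [-0.01  0.01  0.01] tool yaw -0.0378713757702289
```

View pics/s4.png

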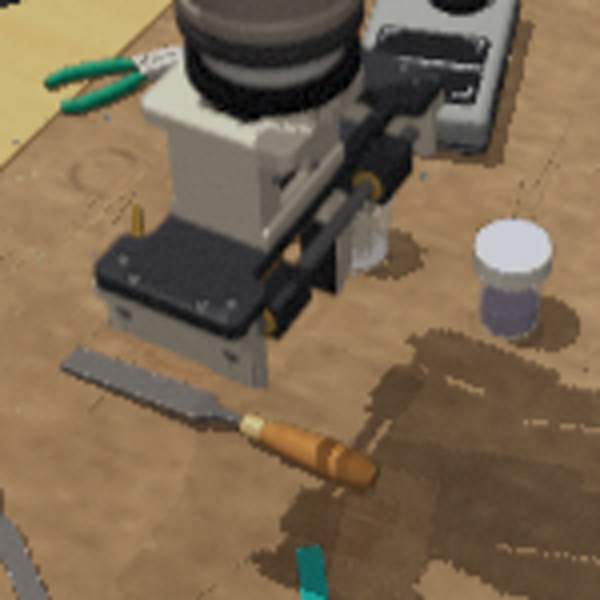

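View pics/t4.png

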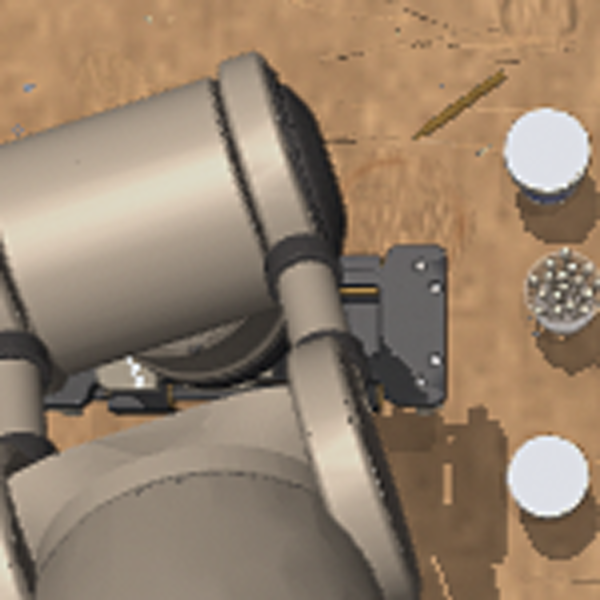

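```bash
python3 -m crank '[{"travel":[1,0,0],"angular":[0,0,0],"fingers":70},{"travel":[1,0,0],"angular":[0,0,0],"fingers":65},{"travel":[1,0,0],"angular":[0,0,0],"fingers":60},{"travel":[0.9,0,0],"angular":[0,0,0],"fingers":50},{"travel":[0.4,0,0],"angular":[0,0,0],"fingers":50}]'
python3 g.py 471 236 22 0;python3 - <<'E'
from h import *
snap("side","s5",(190,170,340,320),4)
E
```

```text
t: 8.52
tcp_pos: [471.8, 235.6, 22.8]
tool_rot: [1.209, 1.209, -1.211]
force: [-0.3, -0.3, 0.4]
grip_width: 46.3
t 8.525 pos [471.82 235.6   22.78] F [-0.29 -0.34  0.43] w 46.29751438675695 q [ 0.32  0.63  1.76 -0.    0.75  1.89]
travel [ 0.04 -0.04 -0.02] rot [-0.01  0.01  0.01] tool yaw -0.052823223482495685
```

View pics/s5.png

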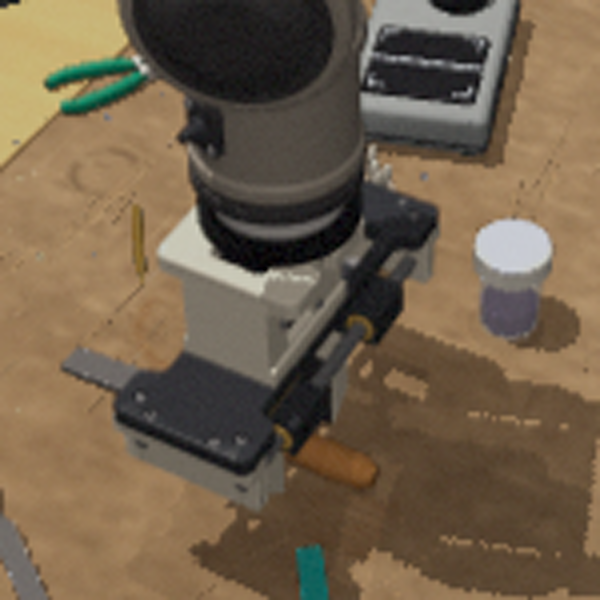

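```bash
python3 -m crank '[{"travel":[0.07,0,0],"angular":[0,0,0],"fingers":0},{"travel":[0,0,0],"angular":[0,0,0],"fingers":0},{"travel":[0,0,0],"angular":[0,0,0],"fingers":0},{"travel":[0,0,0],"angular":[0,0,0],"fingers":0},{"travel":[0,0,0],"angular":[0,0,0],"fingers":0}]' 35
python3 -m crank '[{"travel":[0,0,0],"angular":[0,0,0],"fingers":0},{"travel":[0,0,0],"angular":[0,0,0],"fingers":0},{"travel":[-0.3,0,0],"angular":[0,0,0],"fingers":0},{"travel":[-0.5,0,0],"angular":[0,0,0],"fingers":0},{"travel":[-0.7,0,0],"angular":[0,0,0],"fingers":0}]'
```

```text
t: 9.2
tcp_pos: [472.3, 236.3, 22.7]
tool_rot: [1.21, 1.209, -1.209]
force: [-1.2, -0.9, 3.7]
grip_width: 16.6
t: 9.82
tcp_pos: [471.8, 236.2, 52.8]
tool_rot: [1.209, 1.209, -1.21]
force: [0.6, 0.1, -2.0]
grip_width: 16.5
```

```bash
python3 -m crank '[{"travel":[-0.9,0,0],"angular":[0,0,0],"fingers":0},{"travel":[-0.9,0,0],"angular":[0,0,0],"fingers":0},{"travel":[-0.9,0,0],"angular":[0,0,0],"fingers":0},{"travel":[-0.9,0,0],"angular":[0,0,0],"fingers":0},{"travel":[-0.6,0,0],"angular":[0,0,0],"fingers":0}]'
python3 g.py 450 -70 135 17.8;python3 - <<'E'
from h import *
snap("side","s6",(190,120,340,270),4);snap("top","t6",(140,120,290,270),4)
E
```

```text
t: 10.45
tcp_pos: [472.3, 236.3, 137.9]
tool_rot: [1.21, 1.208, -1.208]
force: [-0.6, -0.2, -1.5]
grip_width: 16.8
t 10.45 pos [472.32 236.32 137.87] F [-0.58 -0.24 -1.52] w 16.840817343308256 q [ 0.32  0.46  1.67 -0.    1.01  1.89]
travel [ 0.14 -1.11 15.32] rot [-3.11 -0.   -0.02] tool yaw -0.009791209247255272
```

View pics/s6.png

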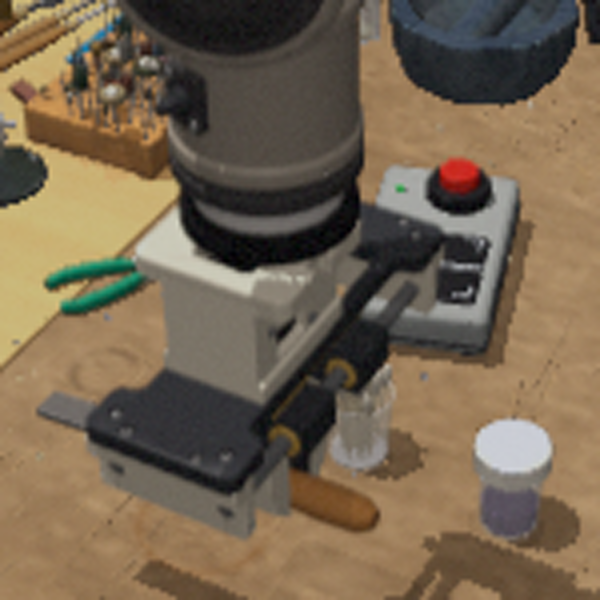

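View pics/t6.png

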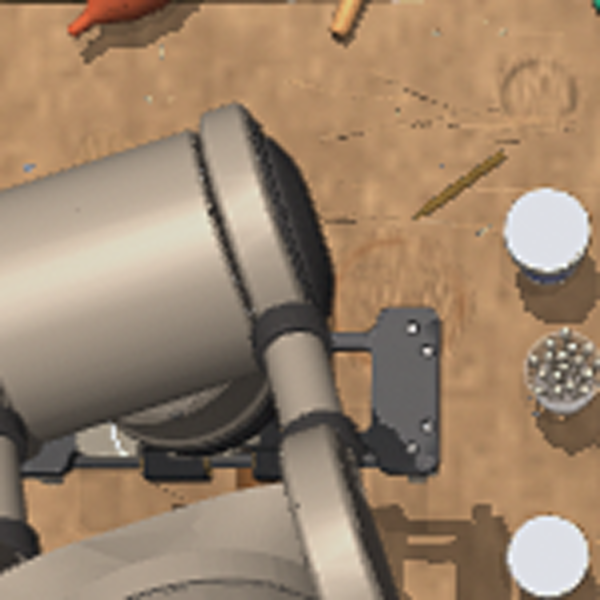

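```bash
python3 -m crank '[{"travel":[0,-0.05,0.6],"angular":[0,0,0],"fingers":0},{"travel":[0,-0.07,1],"angular":[0,0,0],"fingers":0},{"travel":[0,-0.07,1],"angular":[0,0,0],"fingers":0},{"travel":[0,-0.07,1],"angular":[0,0,0],"fingers":0},{"travel":[0,-0.07,1],"angular":[0,0,0],"fingers":0}]'
python3 -m crank '[{"travel":[0,-0.07,1],"angular":[0,0,0],"fingers":0},{"travel":[0,-0.07,1],"angular":[0,0,0],"fingers":0},{"travel":[0,-0.07,1],"angular":[0,0,0],"fingers":0},{"travel":[0,-0.07,1],"angular":[0,0,0],"fingers":0},{"travel":[0,-0.07,1],"angular":[0,0,0],"fingers":0}]'
python3 -m crank '[{"travel":[0,-0.07,1],"angular":[0,0,0],"fingers":0},{"travel":[0,-0.07,1],"angular":[0,0,0],"fingers":0},{"travel":[0,-0.07,1],"angular":[0,0,0],"fingers":0},{"travel":[0,-0.07,1],"angular":[0,0,0],"fingers":0},{"travel":[0,-0.07,1],"angular":[0,0,0],"fingers":0}]'
python3 -m crank '[{"travel":[0,-0.1,0.5],"angular":[0,0,0],"fingers":0},{"travel":[0,0,0],"angular":[-0.8,0,0],"fingers":0},{"travel":[0,0,0],"angular":[-0.8,0,0],"fingers":0},{"travel":[0,0,0],"angular":[-0.8,0,0],"fingers":0},{"travel":[0,0,0],"angular":[-0.7,0,0],"fingers":0}]'
python3 g.py 450 -70 135 17.8;python3 - <<'E'
from h import *
snap("side","s7",(240,120,390,270),4);snap("top","t7",(240,120,440,280),4)
E
```

```text
t: 11.18
tcp_pos: [464.7, 142.2, 135.7]
tool_rot: [1.209, 1.209, -1.211]
force: [0.9, 0.2, -1.9]
grip_width: 16.6
t: 11.8
tcp_pos: [457.5, 42.4, 135.8]
tool_rot: [1.209, 1.209, -1.211]
force: [0.5, 0.2, -2.0]
grip_width: 16.3
t: 12.42
tcp_pos: [450.3, -57.3, 135.8]
tool_rot: [1.209, 1.21, -1.211]
force: [0.3, 0.8, -1.6]
grip_width: 16.5
t: 13.05
tcp_pos: [448.7, -65.9, 136.0]
tool_rot: [0.976, 1.342, -0.977]
force: [-0.9, -1.2, -2.3]
grip_width: 16.7
t 13.05 pos [448.7  -65.94 136.  ] F [-0.91 -1.15 -2.26] w 16.725804382911033 q [-0.32  0.34  1.87 -0.    0.93  0.94]
travel [ 0.05 -0.    0.21] rot [ 0.01 -0.01  0.01] tool yaw 17.873176893337003
```

View pics/s7.png

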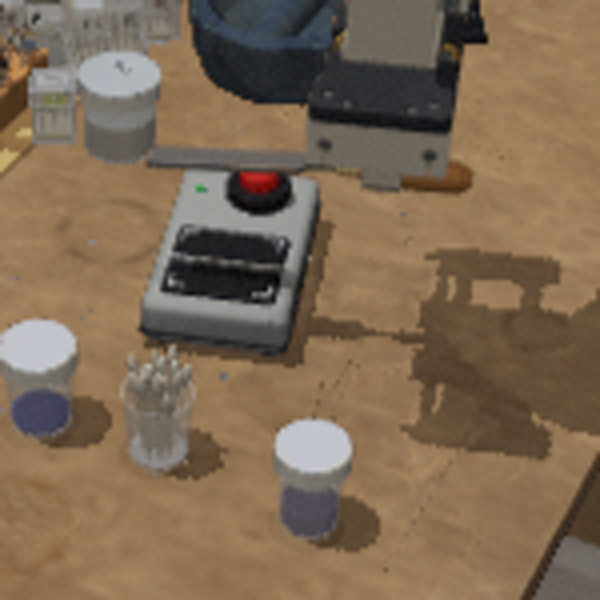

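View pics/t7.png

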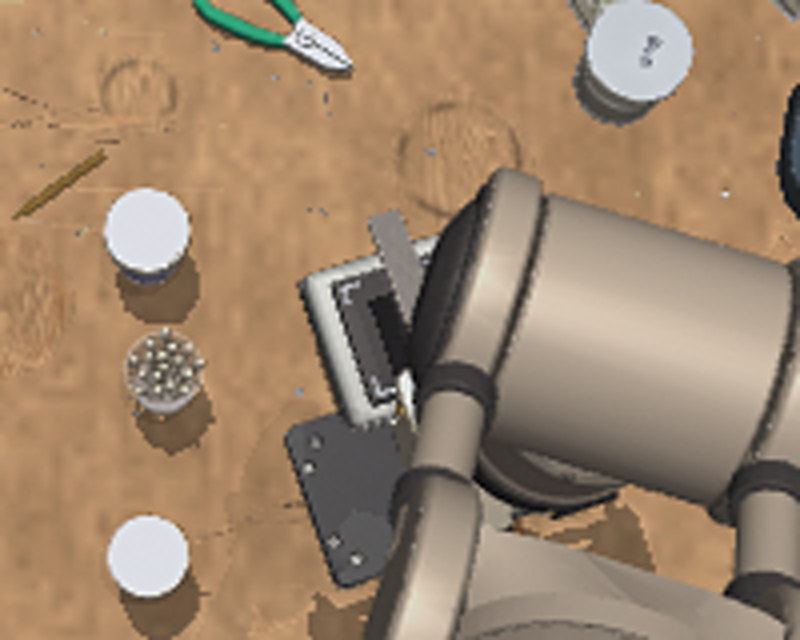

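```bash
python3 - <<'E'
from h import *
np.set_printoptions(precision=1,suppress=True)
im=cv2.imread("pics/s7_full.png");t=cv2.imread("pics/t7_full.png")
cv2.imwrite("pics/s7b.png",cv2.resize(im[145:175,268:368],None,fx=8,fy=8,interpolation=cv2.INTER_CUBIC))
cv2.imwrite("pics/t7b.png",cv2.resize(t[165:215,320:370],None,fx=12,fy=12,interpolation=cv2.INTER_CUBIC))
print(tri((336,174.25),(277.5,159.5)))
a=R.from_rotvec(sensors.read_state()["tool_rot"]).as_matrix();p=sensors.read_state()["tcp_pos"]
for n in("top","side"):
  for y in(137,90,43):print(n,y,proj(n,p+a[:,1]*y+[0,0,-18]))
E
```

```text
(array([578. , -24.6, 113.4]), np.float64(2.7988603959956384))
top 137 [335.7 172.4]
top 90 [343.6 194.3]
top 43 [351.5 216.5]
side 137 [277.5 158. ]
side 90 [297.3 160.1]
side 43 [317.3 162.3]
```

View pics/s7b.png

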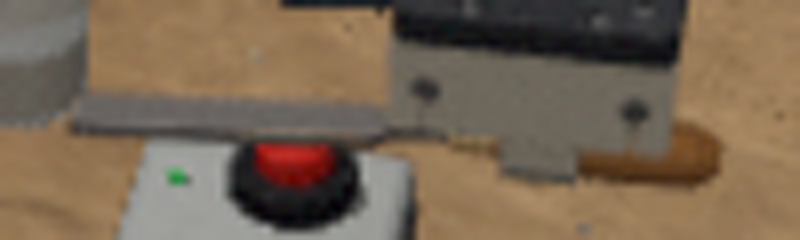

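View pics/t7b.png

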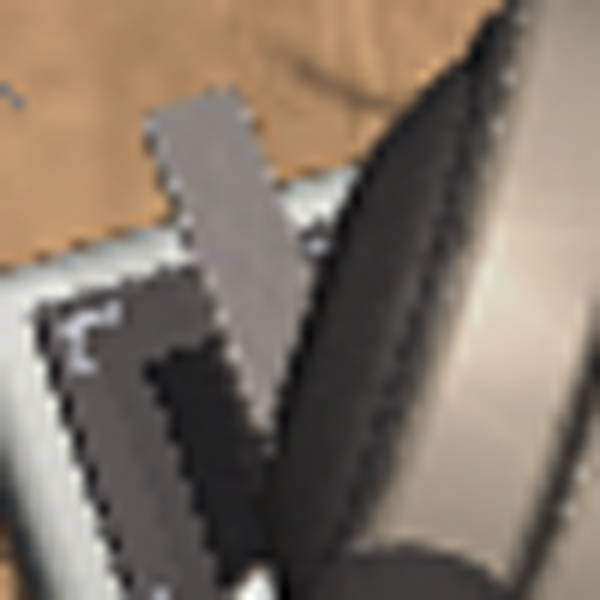

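```bash
cat > lev.py <<'E'
from h import *
import sys
np.set_printoptions(precision=2,suppress=True)
def edges(fn,box,show=False):
    im=cv2.imread(fn).astype(float);x0,y0,x1,y1=box
    b,r=im[...,0],im[...,2]; k=r-b   # grey -> small, wood -> large
    U=[];L=[]
    for u in range(x0,x1):
        col=k[y0:y1,u]; i=np.argmin(cv2.GaussianBlur(col[:,None],(1,3),0)[:,0])
        # subpixel 50% crossings vs. wood level
        w=np.median(k[y0:y1,u].max()); th=(col[i]+np.percentile(col,80))/2
        a=i
        while a>0 and col[a]<th:a-=1
        c=i
        while c<len(col)-1 and col[c]<th:c+=1
        U.append((u,y0+a+(th-col[a])/(col[a+1]-col[a]) if col[a]!=col[a+1] else np.nan))
        L.append((u,y0+c-1+(th-col[c-1])/(col[c]-col[c-1])))
    return np.array(U),np.array(L)
def fit(P):
    P=P[np.isfinite(P[:,1])];m=np.ones(len(P),bool)
    for _ in range(4):
        c=np.polyfit(P[m,0],P[m,1],1);e=np.abs(P[:,1]-np.polyval(c,P[:,0]));m=e<max(0.4,2*e[m].std())
    return c,e[m].std(),m.sum()
def slope(n,c,u0,u1,q,yaw):
    # intersect rays with vertical plane through q with heading yaw
    h=np.array([np.cos(yaw),np.sin(yaw),0]);nn=np.array([-h[1],h[0],0]);out=[]
    for u in(u0,u1):
        o,d=ray(n,u,np.polyval(c,u));out.append(o+d*(nn@(q-o))/(nn@d))
    a,b=out;return a,b,np.degrees(np.arctan2(b[2]-a[2],(b-a)@h))
E
python3 - <<'E'
from lev import *
U,L=edges("pics/s7_full.png",(281,152,314,166))
for nm,P,s in(("U",U,-9),("L",L,9)):
    c,e,k=fit(P);print(nm,c,e,k)
    yaw=np.radians(17.8);q=np.array([448.7,-65.9,0])+s*np.array([-np.sin(yaw),np.cos(yaw),0])
    print(slope("side",c,281,313,q,yaw))
U,L=edges("pics/side0.png",(212,252,240,280))
for nm,P,s in(("U0",U,-9),("L0",L,9)):
    c,e,k=fit(P);print(nm,c,e,k)
    print(slope("side",c,212,239,np.array([515,236.3+s,0]),0.))
E
```

```text
U [  0.03 147.4 ] 0.10601802028285005 33
(array([575.62, -34.6 , 117.66]), array([503.47, -57.77, 124.38]), np.float64(174.92926746490286))
L [  0.04 151.35] 0.053900336710519886 14
(array([566.87, -18.51, 115.4 ]), array([495.5 , -41.42, 121.83]), np.float64(175.0978834852483))
U0 [  0.35 182.21] 0.1022124202935149 28
(array([604.37, 227.3 ,   2.96]), array([534.48, 227.3 ,   9.18]), np.float64(174.9075782932895))
L0 [  0.42 176.41] 0.09757470342670604 28
(array([592.1 , 245.3 ,   0.76]), array([523.59, 245.3 ,   1.84]), np.float64(179.09617711764622))lev.py:17: RuntimeWarning: divide by zero encountered in scalar divide
  L.append((u,y0+c-1+(th-col[c-1])/(col[c]-col[c-1])))
```

```bash
python3 g.py 452 -72 77 17.8
```

```text
t 13.15 pos [448.78 -65.89 136.02] F [-0.49  0.75 -1.43] w 16.889526495365622 q [-0.31  0.34  1.87 -0.    0.93  0.95]
travel [2.95 0.06 0.34] rot [-0.01 -0.    0.01] tool yaw 17.76382418613729
```

```bash
python3 -m crank '[{"travel":[0.5,0.06,0.34],"angular":[0,0,0],"fingers":0},{"travel":[0.8,0,0],"angular":[0,0,0],"fingers":0},{"travel":[0.8,0,0],"angular":[0,0,0],"fingers":0},{"travel":[0.6,0,0],"angular":[0,0,0],"fingers":0},{"travel":[0.25,0,0],"angular":[0,0,0],"fingers":0}]'
python3 g.py 452 -72 67 17.8;python3 - <<'E'
from h import *
snap("side","s8",(260,145,360,215),8);snap("top","t8",(300,160,400,240),8)
E
```

```text
t: 13.78
tcp_pos: [452.3, -71.9, 76.3]
tool_rot: [0.978, 1.341, -0.979]
force: [0.3, 0.3, -0.5]
grip_width: 16.4
t 13.775 pos [452.26 -71.94  76.34] F [ 0.35  0.27 -0.51] w 16.40631503023452 q [-0.33  0.45  1.92 -0.    0.78  0.94]
travel [ 0.47 -0.01 -0.  ] rot [-0.01 -0.01  0.01] tool yaw 17.715159345764878
```

View pics/s8.png

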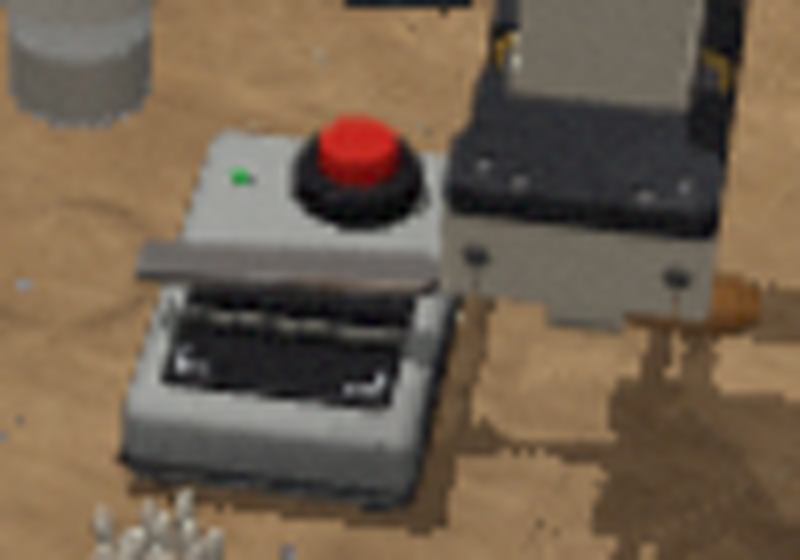

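View pics/t8.png

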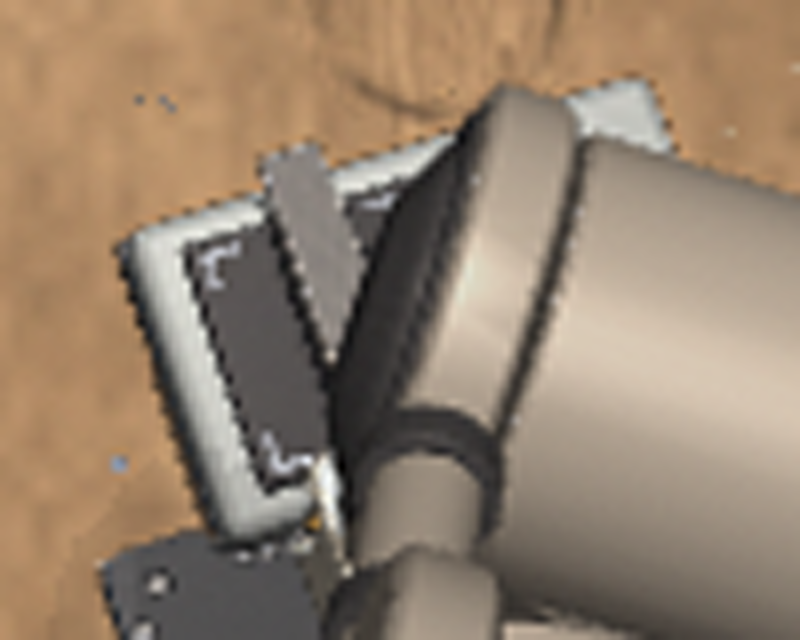

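```bash
python3 - <<'E'
from lev import *
f=lambda u,v,z:onz("top",300+u/8,160+v/8,z)
tip=(f(262,160,58)+f(320,145,58))/2
a,b=f(262,160,58),f(330,355,61);d=a-b
print("tip",tip,"edge yaw",np.degrees(np.arctan2(d[1],d[0])),a,b)
h=np.array([np.cos(np.radians(17.8)),np.sin(np.radians(17.8)),0]);nn=np.array([-h[1],h[0],0])
P=np.array([537.3,-44.6,38])
print("blade mid along:",(tip-P)@h-47,"lateral tip",(tip-P)@nn,"edge lat",(a-P)@nn,(b-P)@nn)
# pad left edge and long side edges in this picture
q=[f(185,242,38),f(265,492,38)];print("pad left edge lat (expect 33)",[(x-P)@nn for x in q],"along +-35",[(x-P)@h for x in q])
d=q[0]-q[1];print(np.degrees(np.arctan2(d[1],d[0])))
U,L=edges("pics/s8_full.png",(282,170,312,184))
yaw=np.radians(17.8)
E
```

```text
tip [580.48 -31.95  58.  ] edge yaw 16.833308091908844 [578.49 -24.24  58.  ] [525.22 -40.36  61.  ]
blade mid along: -2.023843849702054 lateral tip -1.1547452360360877 edge lat 6.795804497864129 7.734804072714602
pad left edge lat (expect 33) [np.float64(30.31474761576938), np.float64(32.32929246425526)] along +-35 [np.float64(34.51799363409106), np.float64(-36.41589984191953)]
16.173219151621065lev.py:17: RuntimeWarning: divide by zero encountered in scalar divide
  L.append((u,y0+c-1+(th-col[c-1])/(col[c]-col[c-1])))
```

```bash
python3 -m crank '[{"travel":[0.25,0.05,0],"angular":[0,0,0],"fingers":0},{"travel":[0.2,0,0],"angular":[0,0,0],"fingers":0},{"travel":[0,0,0],"angular":[0,0,0],"fingers":0},{"travel":[0,0,0],"angular":[0,0,0],"fingers":0}]'
python3 g.py 453 -72 67 17.8;python3 - <<'E'
from h import *
snap("side","s9",(260,145,360,215),8);snap("top","t9",(300,160,400,240),8)
E
```

```text
t: 14.38
tcp_pos: [453.6, -71.6, 68.4]
tool_rot: [0.978, 1.34, -0.978]
force: [-0.5, 0.6, -1.4]
grip_width: 16.6
t 14.375 pos [453.65 -71.58  68.43] F [-0.52  0.63 -1.45] w 16.63151558487104 q [-0.32  0.46  1.92 -0.    0.76  0.94]
travel [ 0.07 -0.04  0.01] rot [-0.01  0.   -0.  ] tool yaw 17.751795668017863
```

View pics/s9.png

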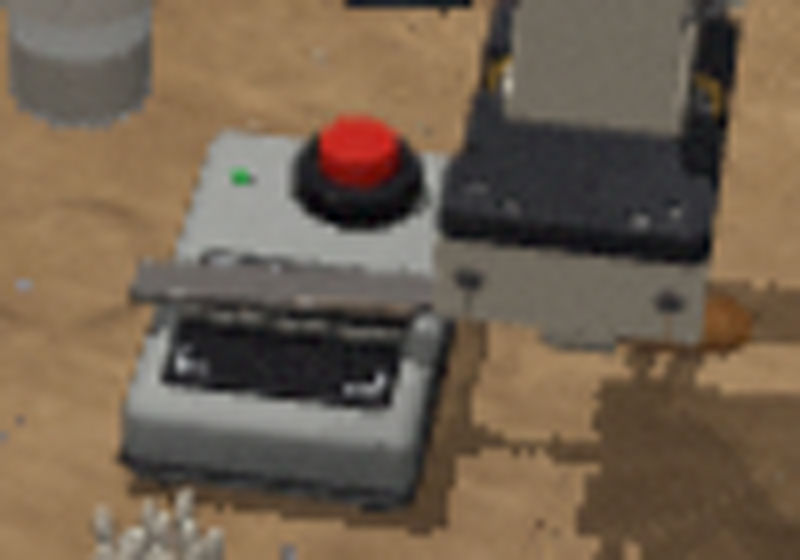

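View pics/t9.png

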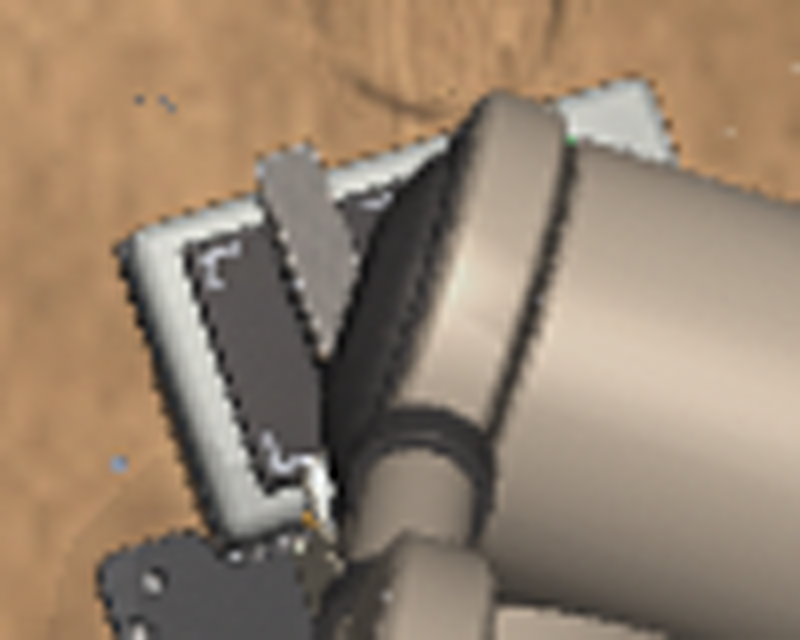

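```bash
python3 - <<'E'
from lev import *
s=sensors.read_state();yaw=np.radians(17.75);h=np.array([np.cos(yaw),np.sin(yaw),0]);nn=np.array([-h[1],h[0],0])
U,L=edges("pics/s9_full.png",(282,172,310,190))
q=s["tcp_pos"]
pU,pL=[np.array([448.7,-65.9,0])]*2
def zat(u,v,lat):
    o,d=ray("side",u,v);qq=q+lat*nn;p=o+d*(nn@(qq-o))/(nn@d);return p,(p-q)@h
f=lambda a,b:(260+a/8,145+b/8)
for nm,pt,l in(("tip low near",(132,300),9),("low near mid",(300,303),9),("tip up far",(145,260),-9),("up far right",(430,273),-9)):
    print(nm,zat(*f(*pt),l))
g=lambda u,v,z:onz("top",300+u/8,160+v/8,z)
P=np.array([537.3,-44.6,38]);a,b=g(257,163,49),g(325,355,52);c=g(318,146,49)
print("top: edge lat",(a-P)@nn,(b-P)@nn,"mid along",((a+c)/2-P)@h-47,"far corner lat",(c-P)@nn)
# reference: initial lying blade
im=cv2.imread("pics/side0.png")
E
```

```text
tip low near (array([581.18, -21.33,  46.43]), np.float64(136.76634125331177))
low near mid (array([531.78, -37.14,  52.69]), np.float64(84.89608559984094))
tip up far (array([586.15, -38.64,  48.36]), np.float64(136.22839654798673))
up far right (array([502.  , -65.57,  55.74]), np.float64(47.8701384086849))
top: edge lat 6.769275423882253 7.377262368539868 mid along -0.4383284823257583 far corner lat -10.209072913022656lev.py:17: RuntimeWarning: divide by zero encountered in scalar divide
  L.append((u,y0+c-1+(th-col[c-1])/(col[c]-col[c-1])))
```

```bash
python3 -m crank '[{"travel":[0.03,0,-0.06],"angular":[0,0,0],"fingers":0},{"travel":[0,0,0],"angular":[0,0,0],"fingers":0},{"travel":[0,0,0],"angular":[0,0,0],"fingers":0},{"travel":[0,0,0],"angular":[0,0,0],"fingers":0},{"travel":[0,0,0],"angular":[0,0,0],"fingers":0}]'
python3 - <<'E'
from h import *
snap("side","s10",(230,130,390,250),5)
snap("top","t10",(240,140,400,270),5)
E
```

```text
t: 15.1
tcp_pos: [453.2, -70.5, 67.7]
tool_rot: [0.978, 1.34, -0.978]
force: [-1.0, -0.1, -2.2]
grip_width: 16.5
```

View pics/s10.png

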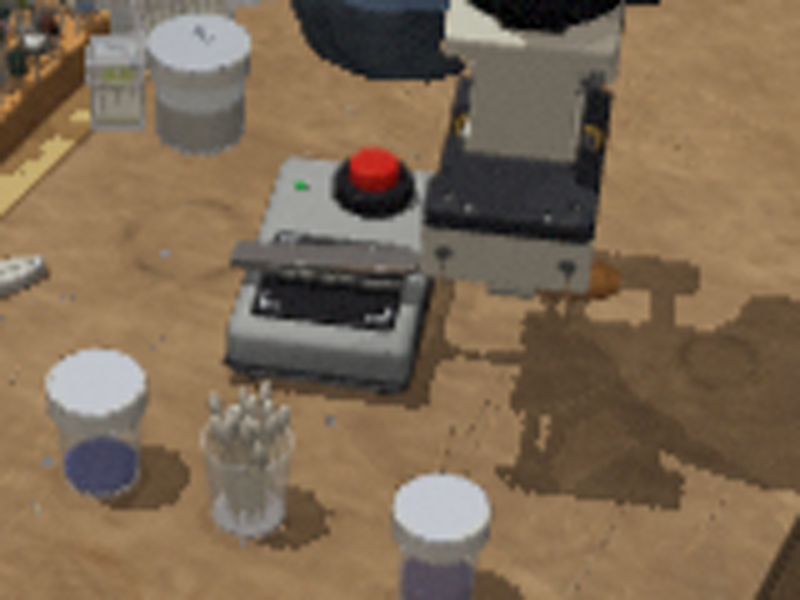

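View pics/t10.png

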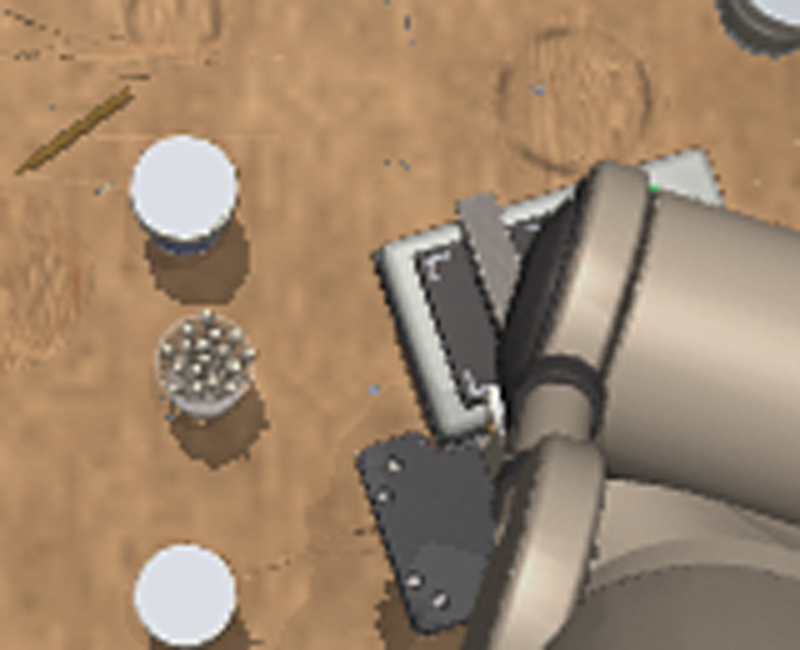

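The blade sits above the pad and follows the white line, with its tip at about (235,250) in the side crop. The three jars are upright where they were, and the button is up.

```bash
python3 - <<'E'
from station import workorder,sensors
print(workorder.job_done()); s=sensors.read_state();print(s["t"],s["tcp_pos"],s["grip_width"])
E
```

```text
the job is handed in; nothing more can be done
None
the job is handed in; nothing more can be done
```

The job is handed in at about 15 s on the robot's clock, with the gripper still holding the file steady over the black pad.

**What I did:** I pressed the red button down to its hard stop (about 20 N, against a spring of about 4 N) and confirmed in a picture that it came back up. I gripped the large file by its wooden handle at 35 N. Then I carried it over the jars with about 45 mm to spare and lowered the blade along the white line, handle toward the robot.

**Last checks:**
- **Height:** the side view put the tip's underside at about 46 mm and the blade's middle at about 48–50 mm. The pad top is at 38 mm, so the gap at the middle is roughly 1 cm, perhaps slightly more.
- **Level:** the blade's upper edge showed the same slope in the gripper as when the file lay on the bench, 5.1°. So it did not tilt in the grip. The blade's own taper remains, nominally about 3.7°.
- **Centring and alignment:** the blade was within about 1 mm along the line and within about 1° of its direction. Sideways, two measurements disagreed by about 2 mm: the pad's edge said centred, the white line said about 1.8 mm off. I moved the blade 1.2 mm toward the line's centre as a compromise and did not measure it again after that.
- **Surroundings:** the jars and beaker are standing where they were, the button is up, and the pictures and force readings gave no sign of the file touching the demagnetizer.

One departure from the instructions: one early approach move, before the button press, ran the same typed rows three times in a shell loop. I typed every other move out individually.

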